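Set out the head-casting bench

ROBOT

A 6-joint arm with a two-finger parallel gripper is mounted at the origin on the work surface. World frame = base frame: x ahead of the robot, y to its left, z up, the work surface at z = 0. Lengths are in m, angles in rad, forces in N, time in s.
With the tool pointing down it reaches from about 0.35 to 0.925 m from the base axis. Payload 6.4 kg.
Tool frame: the origin (TCP) lies at the very end of the fingers, on their centre line; the grasp point (between the pads) lies bot.grip_depth behind it (bot.grip_depth is the distance from the TCP to the grasp point, in m); z points along the fingers, y is the line along which they close (so a half turn about z gives the same grasp; the last joint's range is limited). The gripper opens to 94 mm and grips with 3 to 60 N. Pads are 16 mm wide; open, the fingers measure 119 mm over their backs; the gripper's body (75 mm by 177 mm) begins 78 mm behind the grasp point.
Start: joints at [-1.477, 0.245, 1.558, -0, 1.339, -0.174], TCP at [0.172, -0.627, 0.205] pointing down, gripper open.
Joint ranges: [-3.13, 3.13], [-1.02, 2.26], [0.13, 2.54], [-0.95, 4.09], [0.21, 2.88], [-2.74, 2.74]. Speed limits (rad/s): [2.57, 2.57, 3.14, 3.14, 3.14, 3.14].

INTERFACE

Orientations are given as a unit quaternion [x, y, z, w].
In Python, from rig import bot, capture, get_calibration, nets gives the robot as it stands.
- The arm moves only by the tool carry_out, never from a script. Its argument "targets" is a list of rows, each a list of 7 numbers: the shift along the tool's x, y, z as a fraction of full scale, then the turn, a rotation vector about the tool's x, y, z as a fraction of full scale, then the gripper's target within -1 to 1 (shut at 1, half-way at 0, fully open at -1). A call has exactly 10 rows; each row shifts and turns the commanded pose from where the row before left it, along the tool's axes as they then stand; what a row does not reach is not made up. Full scale, the value 1, is 300 mm for a shift and pi/2 rad for a turn. A row lasts 1/12 s, in which the tool goes at most 41.7 mm and 7.16 degrees, less where a joint would pass 70% of its speed; a pose out of reach is approached as far as the arm can. A call with a number of a shift or a turn outside -1 to 1 is refused whole. A call with a gripper value outside its range is refused whole. The fingers move at their own pace and stop on an object; "newtons" is the grip in N (left out, the last holds). Time passes only in rows, so rows that do not move let the fingers close, or fill a call up. It gives the time, the measured TCP pose, the force, the opening and the grip force at its end, in the units of the state.
- bot.state(): the state, without advancing time (a new reading comes with each control period).
- capture(name): name is "scene" or "top" or "wrist"; returns the picture (480x640x3 uint8, blue, green, red); there is no depth.
- get_calibration(name): a dict with "fx", "fy", "cx", "cy" (pixels), "rvec" (rotation vector, rad) and "tvec" (3), from world to camera coordinates, as OpenCV has them. Camera axes: x right, y down, z forward; pixel columns grow to the right and rows downward; lengths in m; the calibration is good to about 2 mm. A picture is of the moment at which its call begins: read the wrist's pose just before it. get_calibration takes no time and is no camera call; for the wrist camera it gives the pose at the moment of the call.
- bot.hand_in(): hands the job in; it is judged then, once.
Trained networks look in the newest picture that a camera, given by its name, has taken for a name from the list of things; names that differ only in an ending like _2 or _b are one class to them, and where a whole thing is asked for, a point or a joint stands for the part that bears it (a point fixed in the world has none). Each returns a list of dicts, best first, with "confidence" (0 to 1); they miss things now and then, are a little off and sometimes report something else, mostly with a low value. They report only what shows in the picture. A call takes as long as a camera call. They do not tell look-alikes from the thing itself.
- nets.recognise(name, camera): "at" ([column, row] in pixels, amid what is visible of it).
The state is a dict: "clock": time; "joint_pos": joint angles; "qvel": joint speeds; "joint_torque": joint torques, N m; "eef_pos": TCP position; "tcp_rot": TCP orientation; "force": force on the tool from outside, world axes, zero at the start; "wrist_torque": the same for the moment, N m; "gripper_width": finger opening in m; "grip_force": force on a finger pad.
Only numpy, scipy, OpenCV 4.12 (cv2) and the standard library are available. Lean on these libraries where they do the work, as an engineer would, in place of code of your own. Each camera call takes 0.05 s, during which the arm holds its last target. There are 200 camera calls.

TASK

Set out the bench for the next head cast: seat the wide flanged collar, flange down, fully home over the turntable's spigot, then the narrow flanged collar, flange down, over the same spigot so that it rests on top of the wide one. Stand the open beaker centred on the middle one of the three cork pads, and the lidded jar centred on the cork pad to the left of the beaker (left as seen from the robot). Keep the beaker and the jar upright, leave the small plaster head where it stands, and let go of everything at the end.

Things in the scene. Friction and masses are not known exactly. Their poses are not given: they have to be found in the camera images.
- wide_collar_mid (a point): centre (19 mm above its underside) of the wide collar: loose aluminium flanged hub, about 0.25 kg, standing flange down. Flange 86 mm across and 8 mm thick at the bottom, on it a round hub 42 mm across and 30 mm high; 38 mm high in all; through bore 19 mm across. z is its axis, pointing up from flange to hub. Grip it by the hub.
- narrow_collar_mid (a point): centre (19 mm above its underside) of the narrow collar: the same shape, loose aluminium, about 0.13 kg, standing flange down, but flange 58 mm across (8 mm thick) and hub 32 mm across (30 mm high); 38 mm high in all; through bore 19 mm across. z is its axis, pointing up from flange to hub. Grip it by the hub.
- beaker_mid (a point): centre (half-way up) of the beaker: loose, open-topped, straight round white plastic beaker, 58 mm across, 90 mm high, wall 3 mm, about 0.09 kg, standing upright. z up along its axis.
- jar_mid (a point): centre (half-way up) of the jar: loose, lidded amber glass jar, body 54 mm across up to 62 mm, then narrower shoulder and a steel lid 48 mm across; 80 mm high in all, about 0.2 kg, standing upright. z up along its axis.
- turntable: modelling turntable, fixed and not turning: steel disc 136 mm across on a dark foot, the disc's top 45 mm above the table, with an upright centring spigot 16 mm across at its centre that stands 60 mm above the disc (tip 105 mm above the table; its last 8 mm taper to 8 mm across). With both collars seated the stack's top is 121 mm above the table. Origin: centre of the underside, on the table, on the spigot's axis; z up.
- pad_a: one of three identical flat round cork pads, 90 mm across and 6 mm thick, fixed on the table in one row from side to side (the turntable stands in the same row, at either end or between pads). Which of the three is left, middle or right changes from start to start: read it from their y positions (left is +y, the robot's left). Origin: centre of the underside, on the table; z up, y to the robot's left.
- pad_b: one of three identical flat round cork pads, 90 mm across and 6 mm thick, fixed on the table in one row from side to side (the turntable stands in the same row, at either end or between pads). Which of the three is left, middle or right changes from start to start: read it from their y positions (left is +y, the robot's left). Origin: centre of the underside, on the table; z up, y to the robot's left.
- pad_c: one of three identical flat round cork pads, 90 mm across and 6 mm thick, fixed on the table in one row from side to side (the turntable stands in the same row, at either end or between pads). Which of the three is left, middle or right changes from start to start: read it from their y positions (left is +y, the robot's left). Origin: centre of the underside, on the table; z up, y to the robot's left.
- plaster_head: bystander, to be left alone: small white plaster head on a round foot, 68 mm wide, 117 mm high, loose, standing among the things to be moved. Origin: centre of its underside.
Mind the look-alikes: they are no part of the job. Leave any purple look-alike of the part that bears beaker_mid alone.

How it is judged:
At the end, for the whole second after the job is handed in: Wide collar seated on the disc, narrow collar on it, flanges down, within 5-6 mm of the spigot axis, 4-5 mm of seated height, 0.08 rad of upright; beaker on the middle pad, jar on the left (+y) pad, within 15 mm of pad centres, upright within 0.1 rad; all at rest and released (horizontal distance between wide_collar_mid and turntable below 0.005 m and z of wide_collar_mid in the frame of turntable between 0.06 and 0.068 m and angle between each of wide_collar_mid, narrow_collar_mid's own z axis and vertical below 0.08 rad and horizontal distance between narrow_collar_mid and turntable below 0.006 m and z of narrow_collar_mid in the frame of turntable between 0.097 and 0.107 m and ((horizontal distance between jar_mid and pad_a below 0.015 m and horizontal distance between beaker_mid and pad_b below 0.015 m and y of pad_a in the frame of pad_b above 0 m and y of pad_c in the frame of pad_b below 0 m) or (horizontal distance between jar_mid and pad_a below 0.015 m and horizontal distance between beaker_mid and pad_c below 0.015 m and y of pad_a in the frame of pad_c above 0 m and y of pad_b in the frame of pad_c below 0 m) or (horizontal distance between jar_mid and pad_b below 0.015 m and horizontal distance between beaker_mid and pad_a below 0.015 m and y of pad_b in the frame of pad_a above 0 m and y of pad_c in the frame of pad_a below 0 m) or (horizontal distance between jar_mid and pad_b below 0.015 m and horizontal distance between beaker_mid and pad_c below 0.015 m and y of pad_b in the frame of pad_c above 0 m and y of pad_a in the frame of pad_c below 0 m) or (horizontal distance between jar_mid and pad_c below 0.015 m and horizontal distance between beaker_mid and pad_a below 0.015 m and y of pad_c in the frame of pad_a above 0 m and y of pad_b in the frame of pad_a below 0 m) or (horizontal distance between jar_mid and pad_c below 0.015 m and horizontal distance between beaker_mid and pad_b below 0.015 m and y of pad_c in the frame of pad_b above 0 m and y of pad_a in the frame of pad_b below 0 m)) and angle between each of beaker_mid, jar_mid's own z axis and vertical below 0.1 rad and height (world z) of beaker_mid between 0.046 and 0.056 m and height (world z) of jar_mid between 0.041 and 0.051 m and linear speed of each of wide_collar, narrow_collar, beaker, jar below 0.02 m/s); the robot touches nothing.
It fails at once if the plaster head is shifted by more than 20 mm or tipped over (distance of plaster_head from where it was at the start of the episode above 0.02 m or angle between plaster_head's own z axis and vertical above 0.5 rad).
It fails at once if the beaker or the jar is tipped over (more than 0.7 rad) (angle between any of beaker_mid, jar_mid's own z axis and vertical above 0.7 rad).
It also fails if it takes over 120 s, if anything falls off the work surface, if the arm or the gripper's body presses on something with over 40 N, if the wrist force passes 120 N, or if a joint passes its speed limit or range.

## Working session

There is one attempt and no reset: what is moved stays moved. The work goes in short steps, Python scripts to look and compute and a tool call to move; the robot and the scene stay as the last step left them, time stands still between calls to the robot, and variables do not carry over. Pictures are saved under pics/ and viewed, at most 14 in all, crops included, and the job is handed in when it is done.

Besides the shell and the picture viewer there is one more tool, called after ">>>" in YAML: its name, and indented under it one key for each argument. carry_out: Moves the arm, as the interface text tells. Shift numbers are shares of 300 mm and turn numbers shares of pi/2 rad, none past 1 either way. Its arguments: {"type":"object","properties":{"targets":{"type":"array"},"newtons":{"type":"number"}},"required":["targets"]}

```bash
mkdir -p pics
cat > h.py <<'E'
import numpy as np, cv2
from rig import bot, capture, get_calibration, nets
from scipy.spatial.transform import Rotation as R
def ray(cal,px):
    K=np.array([[cal['fx'],0,cal['cx']],[0,cal['fy'],cal['cy']],[0,0,1.]])
    M=cv2.Rodrigues(np.array(cal['rvec'],float))[0]; t=np.array(cal['tvec'],float).ravel()
    d=M.T@np.linalg.inv(K)@np.array([px[0],px[1],1.]); return -M.T@t,d
def onz(cal,px,z):
    o,d=ray(cal,px); return o+d*(z-o[2])/d[2]
def proj(cal,P):
    K=np.array([[cal['fx'],0,cal['cx']],[0,cal['fy'],cal['cy']],[0,0,1.]])
    return cv2.projectPoints(np.array(P,float).reshape(-1,1,3),np.array(cal['rvec'],float),np.array(cal['tvec'],float),K,None)[0].reshape(-1,2)
def st():
    s=bot.state(); print(round(s['clock'],2),np.round(s['eef_pos'],4),np.round(R.from_quat(s['tcp_rot']).as_matrix(),3).tolist(),np.round(s['force'],1),round(s['gripper_width'],4),s['grip_force']); return s
E
python3 - <<'E'
from h import *
st(); print(bot.grip_depth)
H=dict(wide_collar_mid=.019,narrow_collar_mid=.019,beaker_mid=.045,jar_mid=.04,turntable=.05,pad_a=.006,plaster_head=.058)
for c in ['scene','top']:
    im=capture(c); cv2.imwrite(f'pics/{c}0.png',im); cal=get_calibration(c); print(c,np.round(ray(cal,(320,240))[0],3))
    for n,z in H.items():
        for r in nets.recognise(n,c)[:4]: print(n,round(r['confidence'],2),np.round(r['at']),np.round(onz(cal,r['at'],z)[:2],3))
E
```

```text
0.0 [ 0.1719 -0.6262  0.2044] [[0.964, 0.265, -0.0], [0.265, -0.964, 0.002], [0.0, -0.002, -1.0]] [ 0.5 -0.1  0. ] 0.0939 0.0
0.0188
scene [1.209 0.02  0.566]
wide_collar_mid 0.89 [225. 246.] [ 0.465 -0.16 ]
wide_collar_mid 0.3 [381. 242.] [0.463 0.151]
narrow_collar_mid 0.95 [382. 243.] [0.467 0.152]
narrow_collar_mid 0.45 [370. 310.] [0.654 0.108]
beaker_mid 0.94 [519. 238.] [0.496 0.409]
beaker_mid 0.84 [459. 221.] [0.433 0.311]
jar_mid 0.98 [148. 236.] [ 0.454 -0.309]
turntable 0.6 [240. 301.] [ 0.658 -0.105]
turntable 0.58 [222. 244.] [ 0.503 -0.156]
pad_a 0.83 [369. 308.] [0.636 0.11 ]
pad_a 0.77 [124. 310.] [ 0.628 -0.311]
pad_a 0.77 [482. 295.] [0.61  0.311]
plaster_head 0.9 [307. 229.] [0.468 0.004]
top [0.372 0.031 1.003]
wide_collar_mid 0.77 [430. 294.] [ 0.441 -0.166]
narrow_collar_mid 0.63 [259. 296.] [0.44 0.15]
beaker_mid 0.94 [113. 266.] [0.498 0.415]
beaker_mid 0.75 [166. 301.] [0.433 0.315]
jar_mid 0.75 [513. 285.] [ 0.453 -0.312]
turntable 0.75 [397. 192.] [ 0.627 -0.107]
pad_a 0.82 [497. 203.] [ 0.615 -0.307]
pad_a 0.64 [282. 199.] [0.629 0.11 ]
plaster_head 0.61 [341. 278.] [ 0.468 -0.   ]
```

View pics/scene0.png

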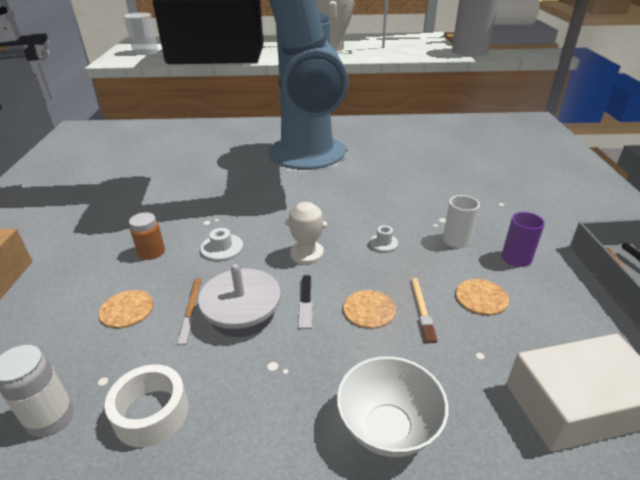

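View pics/top0.png

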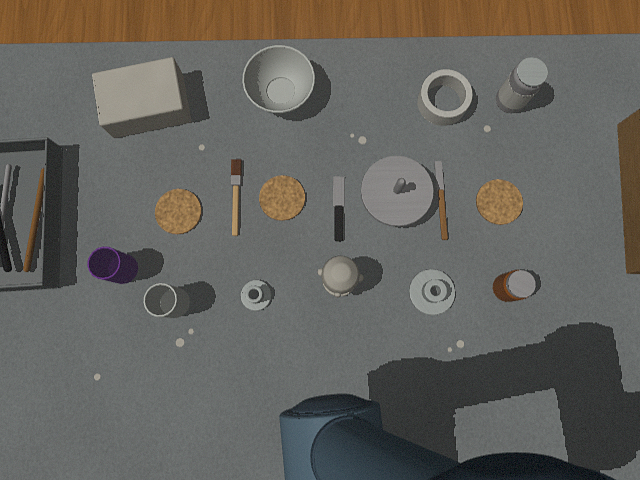

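The scene shows the white beaker at (459,221), purple look-alike at (519,238), jar at (148,236), wide collar at (222,245), narrow collar at (384,240), and pads at (127,308), (369,308), (482,296). 
Candidates: beaker is white top(166,301) and not purple (113,266). The wide collar is top(433,292) and the narrow collar is top(256,295). The dish at (445,97) and bowl at (279,80) are clutter. The turntable stands between the right and middle pads; the middle pad is top(282,198) and the left pad is top(179,211).

Run:
```python
from h import *
s=st(); cal=get_calibration('wrist'); o,d=ray(cal,(cal['cx'],cal['cy'])); Rm=R.from_quat(s['tcp_rot']).as_matrix()
print('cam in tool',Rm.T@(o-s['eef_pos']),'axis',Rm.T@d, 'right',Rm.T@cv2.Rodrigues(np.array(cal['rvec']))[0][0], cal['fx'])
# top image pad fits by colour
im=cv2.imread('pics/top0.png'); hsv=cv2.cvtColor(im,cv2.COLOR_BGR2HSV); m=cv2.inRange(hsv,(5,90,110),(25,255,255)); m[:60]=0
cal=get_calibration('top')
for c in cv2.findContours(cv2.morphologyEx(m,cv2.MORPH_CLOSE,np.ones((5,5))),0,2)[0]:
    if cv2.contourArea(c)>700:
        (e,ax,a)=cv2.fitEllipse(cv2.convexHull(c)); print(np.round(e,1),np.round(ax,1),np.round(onz(cal,e,.006),4))
cv2.imwrite('pics/crop0.png',cv2.resize(im[250:330,140:470],None,fx=2.4,fy=2.4,interpolation=2))
```

```text
0.8 [ 0.172  -0.6268  0.2055] [[0.964, 0.265, -0.0], [0.265, -0.964, -0.0], [-0.0, -0.0, -1.0]] [-0.5 -1.   0.9] 0.0939 0.0
cam in tool [ 7.88998810e-02 -1.55482624e-04 -1.78603821e-01] axis [-2.71401143e-01  1.88338666e-04  9.62466303e-01] right [-1.14927248e-03  9.99999205e-01 -5.19760931e-04] 427.5691962230034
[177.4 210.9] [43.7 46.6] [0.6078 0.3118 0.006 ]
[499.2 201.5] [44.  46.9] [ 0.6171 -0.3111  0.006 ]
[281.5 197.4] [44.2 45.6] [0.6316 0.1102 0.006 ]
```

>>> carry_out:
  targets:
    - [0,0,0,0,0,0.057,-1]
    - [0,0,0,0,0,0.057,-1]
    - [0,0,0,0,0,0.057,-1]
    - [0.07,-0.115,0,0,0,0,-1]
    - [0.07,-0.115,0,0,0,0,-1]
    - [0.07,-0.115,0,0,0,0,-1]
    - [0.07,-0.115,0,0,0,0,-1]
    - [0.07,-0.115,0,0,0,0,-1]
    - [0.07,-0.115,0,0,0,0,-1]
    - [0.07,-0.115,0,0,0,0,-1]

```text
clock: 1.63
eef_pos: [0.3198, -0.3837, 0.2056]
tcp_rot: [1.0, -0.001, 0.0, 0.0]
force: [0.6, -0.3, 1.2]
gripper_width: 0.0939
grip_force: 0.0
```

>>> carry_out:
  targets:
    - [0.067,-0.121,0,0,0,0,-1]
    - [0.067,-0.121,0,0,0,0,-1]
    - [0.067,-0.121,0,0,0,0,-1]
    - [0.067,-0.121,0,0,0,0,-1]
    - [0.067,-0.121,0,0,0,0,-1]
    - [0.067,-0.121,0,0,0,0,-1]
    - [0,0,0,0,0,0,-1]
    - [0,0,0,0,0,0,-1]
    - [0,0,0,0,0,0,-1]
    - [0,0,0,0,0,0,-1]

```text
clock: 2.47
eef_pos: [0.4396, -0.1689, 0.2055]
tcp_rot: [1.0, -0.001, -0.0, 0.0]
force: [-0.5, 0.2, 0.6]
gripper_width: 0.0945
grip_force: 0.0
```

Run:
```python
from h import *
st(); cal=get_calibration('wrist'); cv2.imwrite('pics/w1.png',capture('wrist'))
import pickle; pickle.dump(cal,open('w1.pkl','wb'))
for n,z in dict(wide_collar_mid=.019,turntable=.05).items():
  for r in nets.recognise(n,'wrist')[:2]: print(n,r,onz(cal,r['at'],z))
```

```text
2.47 [ 0.4396 -0.1689  0.2055] [[1.0, -0.003, -0.0], [-0.003, -1.0, -0.0], [-0.0, 0.0, -1.0]] [-0.5  0.2  0.6] 0.0945 0.0
wide_collar_mid {'at': [315.1, 188.6], 'confidence': 0.88} [ 0.45226433 -0.17075491  0.019     ]
turntable {'at': [230.5, 17.0], 'confidence': 0.59} [ 0.58170986 -0.11066546  0.05      ]
turntable {'at': [7.5, 6.5], 'confidence': 0.36} [0.58904099 0.04665902 0.05      ]
```

View pics/w1.png

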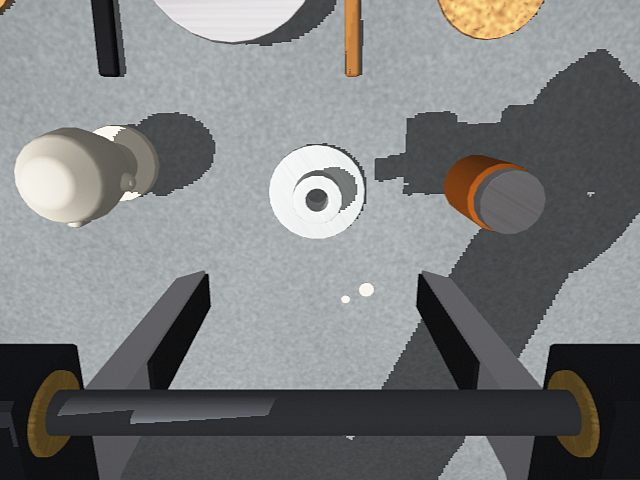

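The wrist view shows the wide collar flange around (317,191) with its hub top at (317,197), the jar lid at (510,199), and the head at (70,175). The turntable edge is at the top.

```bash
cat >> h.py <<'E'
def circ(im,cal,px,r,z,lo=0,win=1.15,n=72):
    """refine circle of radius r at height z near px: least squares on strongest edges along model normals"""
    g=cv2.GaussianBlur(cv2.cvtColor(im,cv2.COLOR_BGR2GRAY),(0,0),1).astype(np.float32)
    c=onz(cal,px,z)[:2]; th=np.linspace(0,2*np.pi,n,endpoint=False); u=np.c_[np.cos(th),np.sin(th)]
    for half in (.25,.15,.1,.1):
        rr=np.linspace(r*(1-half),r*(1+half),41)
        P=c+rr[:,None,None]*u[None]; p=proj(cal,np.concatenate([P.reshape(-1,2),np.full((41*n,1),z)],1)).reshape(41,n,2).astype(np.float32)
        v=cv2.remap(g,p[...,0],p[...,1],cv2.INTER_LINEAR); d=np.abs(np.gradient(v,axis=0))
        k=d.argmax(0); e=rr[k]-r; w=d.max(0)>6
        for _ in range(8):
            s=np.linalg.lstsq(np.c_[u,np.ones(n)][w],e[w],rcond=None)[0]; res=e-np.c_[u,np.ones(n)]@s
            w=(np.abs(res)<max(2*np.median(np.abs(res[w])),.0007))&(d.max(0)>6)
        c=c+s[:2]
    return c,s[2],int(w.sum()),float(np.abs(res[w]).mean())
E
python3 - <<'E'
from h import *; import pickle
im=cv2.imread('pics/w1.png'); cal=pickle.load(open('w1.pkl','rb'))
print(circ(im,cal,(317,191),.043,.008)); print(circ(im,cal,(317,197),.021,.038)); print(circ(im,cal,(317,197),.0095,.038)); print('jar',circ(im,cal,(510,199),.024,.08))
E
```

```text
(array([ 0.44629856, -0.17189734]), np.float64(-0.0007175500126149571), 61, 0.00018980659953199931)
(array([ 0.44625186, -0.17184339]), np.float64(-0.0006097098521482312), 27, 0.00015139528440671793)
(array([ 0.44577687, -0.17170584]), np.float64(0.0), 0, nan)
jar (array([ 0.45527859, -0.31256023]), np.float64(0.0), 0, nan)
  return _methods._mean(a, axis=axis, dtype=dtype,
  ret = ret.dtype.type(ret / rcount)
h.py:28: RuntimeWarning: Mean of empty slice.
  return c,s[2],int(w.sum()),float(np.abs(res[w]).mean())
```

>>> carry_out:
  targets:
    - [0.1,-0.035,0,0,0,0,-1]
    - [0.1,-0.035,0,0,0,0,-1]
    - [0.1,-0.035,0,0,0,0,-1]
    - [0.1,-0.035,0,0,0,0,-1]
    - [0.1,-0.035,0,0,0,0,-1]
    - [0.05,-0.025,0,0,0,0,-1]
    - [0,0,0,0,0,0,-1]
    - [0,0,0,0,0,0,-1]
    - [0,0,0,0,0,0,-1]
    - [0,0,0,0,0,0,-1]

```text
clock: 3.45
eef_pos: [0.604, -0.1088, 0.2054]
tcp_rot: [1.0, -0.001, -0.0, 0.0]
force: [-0.5, -0.3, 0.4]
gripper_width: 0.0939
grip_force: 0.0
```

Run:
```python
from h import *
st(); cal=get_calibration('wrist'); im=capture('wrist'); cv2.imwrite('pics/w2.png',im)
import pickle; pickle.dump(cal,open('w2.pkl','wb'))
p=proj(cal,[[.627,-.107,.045],[.627,-.107,.105]]); print(p)
print(circ(im,cal,p[0],.068,.045))
```

```text
3.45 [ 0.604  -0.1088  0.2054] [[1.0, -0.002, -0.0], [-0.002, -1.0, -0.0], [-0.0, 0.0, -1.0]] [-0.5 -0.3  0.4] 0.0939 0.0
[[310.68391401 181.65836263]
 [310.27273462 196.47449639]]
(array([ 0.6339372 , -0.10902906]), np.float64(-0.0010742412828880512), 61, 0.00015158583410304678)
```

View pics/w2.png

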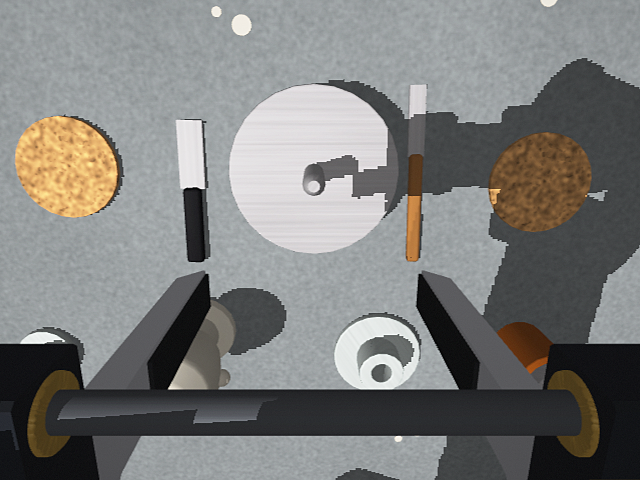

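The disc centre is at about (313,168) and the spigot tip at (314,187), so the spigot is near (0.634,-0.109). I'll go back and grip the wide collar.

>>> carry_out:
  targets:
    - [-0.105,0.042,0,0,0,0,-1]
    - [-0.105,0.042,0,0,0,0,-1]
    - [-0.105,0.042,0,0,0,0,-1]
    - [-0.105,0.042,0,0,0,0,-1]
    - [-0.105,0.042,0,0,0,0,-1]
    - [0,0,0.1,0,0,0,-1]
    - [0,0,0.1,0,0,0,-1]
    - [0,0,0.1,0,0,0,-1]
    - [0,0,0.1,0,0,0,-1]
    - [0,0,0.1,0,0,0,-1]

```text
clock: 4.33
eef_pos: [0.4469, -0.1712, 0.0548]
tcp_rot: [1.0, -0.001, 0.001, 0.0]
force: [-0.6, -0.7, -0.0]
gripper_width: 0.094
grip_force: 0.0
```

Run:
```python
from h import *; import pickle
s=st(); im=cv2.imread('pics/w2.png'); cal=pickle.load(open('w2.pkl','rb'))
print('disc',circ(im,cal,(313,168),.068,.045)[0],'tip',onz(cal,(314,187.5),.105)); print('mid',circ(im,cal,(67,166),.045,.006),'right',circ(im,cal,(540,182),.045,.006))
```

```text
4.33 [ 0.4469 -0.1712  0.0548] [[1.0, -0.002, 0.001], [-0.002, -1.0, -0.001], [0.001, 0.001, -1.0]] [-0.6 -0.7 -0. ] 0.094 0.0
disc [ 0.63394268 -0.10906855] tip [ 0.63301181 -0.10949037  0.105     ]
mid (array([0.63348078, 0.10900252]), np.float64(-0.0006775109125317691), 31, 0.00015339019624161337) right (array([ 0.56743361, -0.24409236]), np.float64(-0.018269744805968817), 3, 8.442320916420461e-17)
```

>>> carry_out:
  newtons: 25
  targets:
    - [-0.002,0.002,0.074,0,0,0,-1]
    - [0,0,0.072,0,0,0,-1]
    - [0,0,0,0,0,0,-1]
    - [0,0,0,0,0,0,1]
    - [0,0,0,0,0,0,1]
    - [0,0,0,0,0,0,1]
    - [0,0,0,0,0,0,1]
    - [0,0,0,0,0,0,1]
    - [0,0,0,0,0,0,1]
    - [0,0,0,0,0,0,1]

```text
clock: 5.17
eef_pos: [0.4471, -0.1715, 0.0121]
tcp_rot: [1.0, -0.0, 0.0, 0.0]
force: [-0.0, 0.2, -0.7]
gripper_width: 0.0507
grip_force: 0.0
```

>>> carry_out:
  targets:
    - [0,0,0,0,0,0,1]
    - [0,0,0,0,0,0,1]
    - [0,0,0,0,0,0,1]
    - [0,0,0,0,0,0,1]
    - [0,0,0,0,0,0,1]
    - [0,0,0,0,0,0,1]
    - [0,0,-0.1,0,0,0,1]
    - [0,0,-0.14,0,0,0,1]
    - [0,0,-0.14,0,0,0,1]
    - [0,0,-0.12,0,0,0,1]

```text
clock: 6.0
eef_pos: [0.4465, -0.171, 0.1627]
tcp_rot: [1.0, -0.0, -0.0, -0.0]
force: [0.1, -1.5, -2.3]
gripper_width: 0.0412
grip_force: 25.0
```

>>> carry_out:
  targets:
    - [0.104,-0.034,0,0,0,0,1]
    - [0.104,-0.034,0,0,0,0,1]
    - [0.104,-0.034,0,0,0,0,1]
    - [0.104,-0.034,0,0,0,0,1]
    - [0.104,-0.034,0,0,0,0,1]
    - [0.104,-0.034,0,0,0,0,1]
    - [0,0,0,0,0,0,1]
    - [0,0,0,0,0,0,1]
    - [0,0,0,0,0,0,1]
    - [0,0,0,0,0,0,1]

```text
clock: 6.83
eef_pos: [0.633, -0.1105, 0.1604]
tcp_rot: [1.0, -0.001, -0.001, -0.0]
force: [0.5, -0.2, -1.3]
gripper_width: 0.0406
grip_force: 25.0
```

Run:
```python
from h import *
s=st(); cal=get_calibration('wrist'); im=capture('wrist'); cv2.imwrite('pics/w3.png',im)
z=s['eef_pos'][2]-.0121; p=proj(cal,[[*s['eef_pos'][:2],z+.008],[.634,-.109,.045],[*s['eef_pos'][:2],z+.038]]); print(z,p)
print('flange',circ(im,cal,p[0],.043,z+.008),'hub',circ(im,cal,p[2],.021,z+.038),'disc',circ(im,cal,p[1],.068,.045))
```

```text
6.83 [ 0.633  -0.1105  0.1604] [[1.0, -0.002, -0.001], [-0.002, -1.0, 0.0], [-0.001, -0.0, -1.0]] [ 0.5 -0.2 -1.3] 0.0406 24.999464792199433
0.14834058157828883 [[313.33045822 286.6587402 ]
 [311.0391711  222.54921038]
 [313.40546069 317.21327888]]
flange (array([ 0.63384935, -0.11043007]), np.float64(-0.0007497263138600018), 26, 0.00021386090276988783) hub (array([ 0.63338583, -0.11035449]), np.float64(-0.00039341139727589163), 45, 0.00019306188526502992) disc (array([ 0.63374199, -0.10928998]), np.float64(-0.0007225435615902254), 33, 0.00017602617620267292)
```

View pics/w3.png

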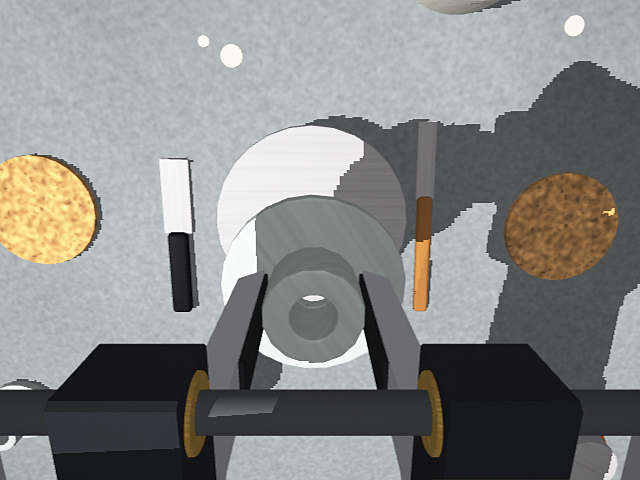

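The collar is held square, with flange centre at (0.6338,-0.1104) against disc centre (0.6337,-0.1093). I'll shift 1 mm and go down.

>>> carry_out:
  targets:
    - [0,-0.0037,0,0,0,0,1]
    - [0,0,0.04,0,0,0,1]
    - [0,0,0.04,0,0,0,1]
    - [0,0,0.03,0,0,0,1]
    - [0,0,0.02,0,0,0,1]
    - [0,0,0.02,0,0,0,1]
    - [0,0,0.02,0,0,0,1]
    - [0,0,0.02,0,0,0,1]
    - [0,0,0.02,0,0,0,1]
    - [0,0,0,0,0,0,1]

```text
clock: 7.72
eef_pos: [0.6333, -0.1089, 0.0964]
tcp_rot: [1.0, -0.0, -0.001, -0.0]
force: [-0.6, 0.4, -1.9]
gripper_width: 0.0413
grip_force: 25.0
```

>>> carry_out:
  targets:
    - [0,0,0.02,0,0,0,1]
    - [0,0,0.02,0,0,0,1]
    - [0,0,0.02,0,0,0,1]
    - [0,0,0.02,0,0,0,1]
    - [0,0,0.02,0,0,0,1]
    - [0,0,0.015,0,0,0,1]
    - [0,0,0.01,0,0,0,1]
    - [0,0,0.003,0,0,0,1]
    - [0,0,0,0,0,0,1]
    - [0,0,0,0,0,0,1]

```text
clock: 8.55
eef_pos: [0.6343, -0.1093, 0.0598]
tcp_rot: [1.0, -0.0, 0.0, 0.0]
force: [-1.4, -0.2, -1.9]
gripper_width: 0.0407
grip_force: 25.0
```

>>> carry_out:
  targets:
    - [0,0,0.003,0,0,0,1]
    - [0,0,0.003,0,0,0,1]
    - [0,0,0.002,0,0,0,1]
    - [0,0,0,0,0,0,1]
    - [0,0,0,0,0,0,-1]
    - [0,0,0,0,0,0,-1]
    - [0,0,0,0,0,0,-1]
    - [0,0,0,0,0,0,-1]
    - [0,0,0,0,0,0,-1]
    - [0,0,0,0,0,0,-1]

```text
clock: 9.38
eef_pos: [0.6342, -0.1092, 0.0574]
tcp_rot: [1.0, -0.0, 0.0, 0.0]
force: [0.4, 0.5, -0.0]
gripper_width: 0.0773
grip_force: 0.0
```

>>> carry_out:
  targets:
    - [0,0,0,0,0,0,-1]
    - [0,0,0,0,0,0,-1]
    - [0,0,0,0,0,0,-1]
    - [0,0,-0.04,0,0,0,-1]
    - [0,0,-0.1,0,0,0,-1]
    - [0,0,-0.12,0,0,0,-1]
    - [0,0,-0.12,0,0,0,-1]
    - [0,0,-0.12,0,0,0,-1]
    - [0,0,0,0,0,0,-1]
    - [0,0,0,0,0,0,-1]

```text
clock: 10.22
eef_pos: [0.6359, -0.1098, 0.2116]
tcp_rot: [1.0, -0.0, 0.003, 0.001]
force: [0.3, -0.3, -0.6]
gripper_width: 0.0936
grip_force: 0.0
```

Run:
```python
from h import *
s=st(); cal=get_calibration('wrist'); im=capture('wrist'); cv2.imwrite('pics/w4.png',im)
p=proj(cal,[[.634,-.109,.053],[.634,-.109,.083],[.634,-.109,.045]])
for q,r,z in zip(p,(.043,.021,.068),(.053,.083,.045)): print(circ(im,cal,q,r,z))
```

```text
10.22 [ 0.6359 -0.1098  0.2116] [[1.0, -0.001, 0.007], [-0.001, -1.0, -0.002], [0.007, 0.002, -1.0]] [ 0.3 -0.3 -0.6] 0.0936 0.0
(array([ 0.63369462, -0.10939319]), np.float64(-0.0012633467662151606), 26, 0.0001781334502471136)
(array([ 0.63329027, -0.10892518]), np.float64(-0.0006769380845763653), 26, 0.000162323463309914)
(array([ 0.63406034, -0.10906455]), np.float64(-0.0010179402099035604), 64, 0.00016913766911309537)
```

>>> carry_out:
  targets:
    - [-0.072,-0.097,0,0,0,0,-1]
    - [-0.072,-0.097,0,0,0,0,-1]
    - [-0.072,-0.097,0,0,0,0,-1]
    - [-0.072,-0.097,0,0,0,0,-1]
    - [-0.072,-0.097,0,0,0,0,-1]
    - [-0.072,-0.097,0,0,0,0,-1]
    - [-0.072,-0.097,0,0,0,0,-1]
    - [-0.072,-0.097,0,0,0,0,-1]
    - [-0.072,-0.097,0,0,0,0,-1]
    - [0,0,0,0,0,0,-1]

```text
clock: 11.1
eef_pos: [0.4355, 0.1563, 0.205]
tcp_rot: [1.0, 0.002, -0.003, -0.0]
force: [0.7, -0.8, -0.2]
gripper_width: 0.0937
grip_force: 0.0
```

Run:
```python
from h import *
s=st(); cal=get_calibration('wrist'); im=capture('wrist'); cv2.imwrite('pics/w5.png',im)
for n,z in dict(narrow_collar_mid=.019,beaker_mid=.045).items():
  for r in nets.recognise(n,'wrist')[:3]: print(n,r,onz(cal,r['at'],z))
print('fl',circ(im,cal,proj(cal,[[.446,.15,.008]])[0],.029,.008),'hub',circ(im,cal,proj(cal,[[.446,.15,.038]])[0],.016,.038))
```

```text
11.1 [0.4355 0.1563 0.205 ] [[1.0, 0.004, -0.005], [0.004, -1.0, 0.001], [-0.005, -0.001, -1.0]] [ 0.7 -0.8 -0.2] 0.0937 0.0
narrow_collar_mid {'at': [315.6, 184.1], 'confidence': 0.65} [0.45131116 0.15429514 0.019     ]
beaker_mid {'at': [20.3, 125.2], 'confidence': 0.73} [0.50083973 0.38184477 0.045     ]
beaker_mid {'at': [112.3, 210.2], 'confidence': 0.58} [0.43389846 0.31954317 0.045     ]
fl (array([0.44685163, 0.15415125]), np.float64(-0.0014155898987915417), 15, 0.00024987273678009223) hub (array([0.44784015, 0.14935772]), np.float64(0.00032490820205369886), 3, 9.396418828207704e-19)
```

View pics/w5.png

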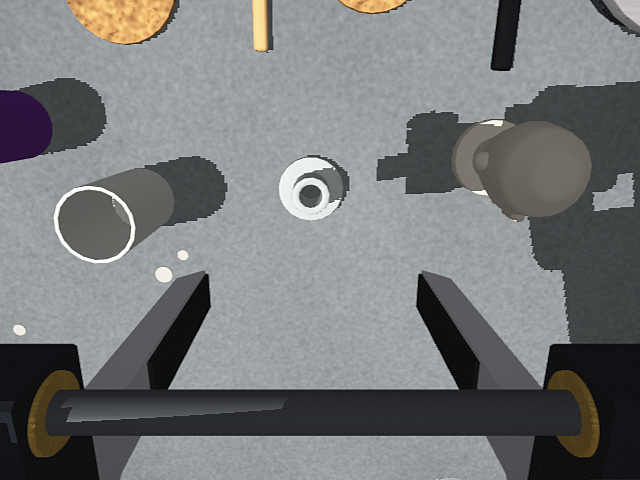

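The narrow collar shows at (311,188) with its hub top at (311,194), the white beaker rim at (94,224), the purple one at far left (20,125), and the head at right.

Run:
```python
from h import *
s=st(); cal=get_calibration('wrist'); im=capture('wrist'); cv2.imwrite('pics/w6.png',im)
print('fl',circ(im,cal,(311,188),.029,.008),'hub',circ(im,cal,(311,194),.016,.038)); print('beaker',circ(im,cal,(94,224),.029,.09))
```

```text
11.25 [0.4394 0.1527 0.2061] [[1.0, -0.0, -0.002], [-0.0, -1.0, -0.001], [-0.002, 0.001, -1.0]] [-0.6  0.1 -0.1] 0.0937 0.0
fl (array([0.4451775 , 0.15823533]), np.float64(-0.0011495115249973325), 21, 0.0001887327662430997) hub (array([0.44790555, 0.14911116]), np.float64(0.00036000000000000084), 1, 2.168404344971009e-19)
beaker (array([0.43397094, 0.31045881]), np.float64(-0.00191184371837422), 54, 0.0002572515629870385)
```

Run:
```python
from h import *
s=st(); cal=get_calibration('wrist'); im=cv2.imread('pics/w6.png')
g=cv2.cvtColor(im,cv2.COLOR_BGR2GRAY); m=cv2.inRange(g,205,255); m[:140]=0;m[240:]=0;m[:,:260]=0;m[:,370:]=0
c=max(cv2.findContours(m,0,2)[0],key=cv2.contourArea); hull=cv2.convexHull(c); print(cv2.boundingRect(c),cv2.minEnclosingCircle(c))
(e,rad)=cv2.minEnclosingCircle(c)
for z,rr in((.008,.029),): print(onz(cal,e,z), circ(im,cal,e,rr,z))
cv2.imwrite('pics/c6.png',cv2.resize(im[140:250,250:380],None,fx=4,fy=4,interpolation=0))
```

```text
11.3 [0.4399 0.1523 0.2063] [[1.0, -0.001, -0.002], [-0.001, -1.0, -0.0], [-0.002, 0.0, -1.0]] [ 0.6 -0.7  0.7] 0.0941 0.0
(274, 163, 62, 62) ((305.40093994140625, 193.35377502441406), 31.489139556884766)
[0.44586331 0.15895113 0.008     ] (array([0.44562215, 0.15787712]), np.float64(-0.0010737526869522178), 21, 0.00017481210470592285)
```

View pics/c6.png

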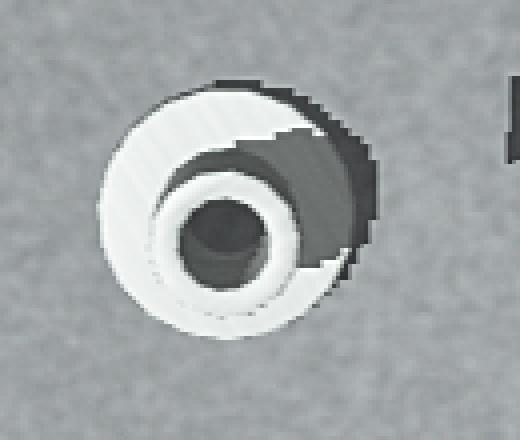

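The flange is centred at pixel (306.8,193.2), which puts it at about (0.4455, 0.158).

>>> carry_out:
  targets:
    - [0.019,-0.019,0,0,0,0,-1]
    - [0,0,0.1,0,0,0,-1]
    - [0,0,0.1,0,0,0,-1]
    - [0,0,0.1,0,0,0,-1]
    - [0,0,0.1,0,0,0,-1]
    - [0,0,0.1,0,0,0,-1]
    - [0,0,0.07,0,0,0,-1]
    - [0,0,0.07,0,0,0,-1]
    - [0,0,0,0,0,0,-1]
    - [0,0,0,0,0,0,-1]

```text
clock: 12.13
eef_pos: [0.4454, 0.1579, 0.0142]
tcp_rot: [1.0, -0.001, -0.001, 0.0]
force: [0.2, 0.7, 0.6]
gripper_width: 0.0936
grip_force: 0.0
```

>>> carry_out:
  targets:
    - [0,0,0.006,0,0,0,-1]
    - [0,0,0,0,0,0,1]
    - [0,0,0,0,0,0,1]
    - [0,0,0,0,0,0,1]
    - [0,0,0,0,0,0,1]
    - [0,0,0,0,0,0,1]
    - [0,0,0,0,0,0,1]
    - [0,0,0,0,0,0,1]
    - [0,0,0,0,0,0,1]
    - [0,0,0,0,0,0,1]

```text
clock: 12.97
eef_pos: [0.4456, 0.1586, 0.0134]
tcp_rot: [1.0, -0.0, -0.0, -0.0]
force: [-0.1, -0.2, 0.3]
gripper_width: 0.0373
grip_force: 0.0
```

>>> carry_out:
  targets:
    - [0,0,0,0,0,0,1]
    - [0,0,0,0,0,0,1]
    - [0,0,0,0,0,0,1]
    - [0,0,0,0,0,0,1]
    - [0,0,0,0,0,0,1]
    - [0,0,0,0,0,0,1]
    - [0,0,0,0,0,0,1]
    - [0,0,0,0,0,0,1]
    - [0,0,0,0,0,0,1]
    - [0,0,0,0,0,0,1]

```text
clock: 13.8
eef_pos: [0.4456, 0.1586, 0.0134]
tcp_rot: [1.0, -0.0, -0.0, -0.0]
force: [0.0, -0.6, -0.5]
gripper_width: 0.0317
grip_force: 25.0
```

>>> carry_out:
  targets:
    - [0,0,-0.05,0,0,0,1]
    - [0,0,-0.11,0,0,0,1]
    - [0,0,-0.12,0,0,0,1]
    - [0,0,-0.12,0,0,0,1]
    - [0,0,-0.12,0,0,0,1]
    - [0,0,-0.05,0,0,0,1]
    - [0.06,0.085,0,0,0,0,1]
    - [0.07,0.099,0,0,0,0,1]
    - [0.07,0.099,0,0,0,0,1]
    - [0.07,0.099,0,0,0,0,1]

```text
clock: 14.63
eef_pos: [0.527, 0.0426, 0.1844]
tcp_rot: [1.0, -0.0, 0.0, 0.0]
force: [0.3, -0.2, -1.0]
gripper_width: 0.0318
grip_force: 25.0
```

>>> carry_out:
  targets:
    - [0.07,0.099,0,0,0,0,1]
    - [0.07,0.099,0,0,0,0,1]
    - [0.07,0.099,0,0,0,0,1]
    - [0.07,0.099,0,0,0,0,1]
    - [0.07,0.099,0,0,0,0,1]
    - [0.01,0.014,0,0,0,0,1]
    - [0,0,0,0,0,0,1]
    - [0,0,0,0,0,0,1]
    - [0,0,0,0,0,0,1]
    - [0,0,0,0,0,0,1]

```text
clock: 15.47
eef_pos: [0.6338, -0.1075, 0.1843]
tcp_rot: [1.0, 0.0, -0.0, -0.0]
force: [0.6, 0.5, -0.8]
gripper_width: 0.0318
grip_force: 25.0
```

Run:
```python
from h import *
s=st(); cal=get_calibration('wrist'); im=capture('wrist'); cv2.imwrite('pics/w7.png',im)
z=s['eef_pos'][2]-.0125; e=s['eef_pos'][:2]; p=proj(cal,[[*e,z+.008],[*e,z+.038],[.634,-.109,.045]]); print(z,p)
print('flange',circ(im,cal,p[0],.029,z+.008),'hub',circ(im,cal,p[1],.016,z+.038),'disc',circ(im,cal,p[2],.068,.045))
```

```text
15.47 [ 0.6338 -0.1075  0.1843] [[1.0, 0.001, -0.0], [0.001, -1.0, 0.0], [-0.0, -0.0, -1.0]] [ 0.6  0.5 -0.8] 0.0318 24.999785777181387
0.17184735982950322 [[313.27121366 286.2933928 ]
 [313.34395507 316.65195275]
 [315.06193806 215.65766846]]
flange (array([ 0.63300543, -0.1068364 ]), np.float64(0.0008731380319009235), 24, 0.00039333905808095246) hub (array([ 0.63304207, -0.1073122 ]), np.float64(-0.0003894917862298528), 20, 0.0002872527521993554) disc (array([ 0.63392999, -0.10908861]), np.float64(-0.0009447201285804183), 40, 0.00016154715191060584)
```

View pics/w7.png

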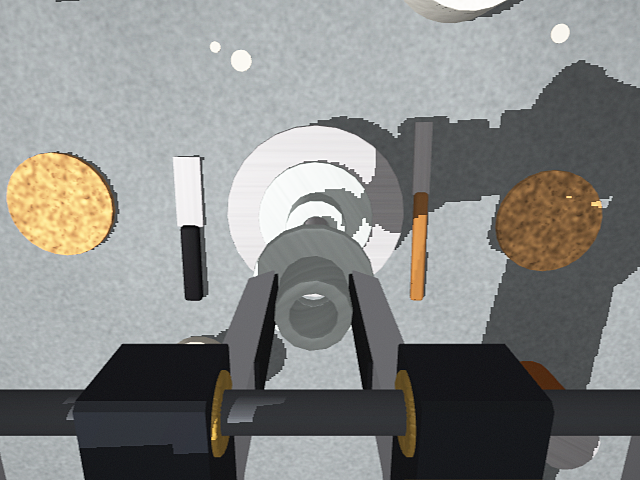

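The narrow collar is held square, and the seated wide collar with its spigot is visible at (315,215). I'll correct about 2 mm in y and lower.

>>> carry_out:
  targets:
    - [0.002,0.006,0,0,0,0,1]
    - [0,0,0.05,0,0,0,1]
    - [0,0,0.06,0,0,0,1]
    - [0,0,0.05,0,0,0,1]
    - [0,0,0.02,0,0,0,1]
    - [0,0,0.02,0,0,0,1]
    - [0,0,0.02,0,0,0,1]
    - [0,0,0.02,0,0,0,1]
    - [0,0,0.01,0,0,0,1]
    - [0,0,0,0,0,0,1]

```text
clock: 16.35
eef_pos: [0.6348, -0.1106, 0.1089]
tcp_rot: [1.0, -0.0, -0.0, -0.0]
force: [-0.2, 0.3, -0.7]
gripper_width: 0.0317
grip_force: 25.0
```

>>> carry_out:
  targets:
    - [0,0,0.01,0,0,0,1]
    - [0,0,0.01,0,0,0,1]
    - [0,0,0.01,0,0,0,1]
    - [0,0,0.006,0,0,0,1]
    - [0,0,0.004,0,0,0,1]
    - [0,0,0.002,0,0,0,1]
    - [0,0,0,0,0,0,1]
    - [0,0,0,0,0,0,1]
    - [0,0,0,0,0,0,1]
    - [0,0,0,0,0,0,1]

```text
clock: 17.18
eef_pos: [0.635, -0.1107, 0.0968]
tcp_rot: [1.0, -0.0, -0.0, -0.0]
force: [-0.5, 1.4, -2.1]
gripper_width: 0.0316
grip_force: 25.0
```

>>> carry_out:
  targets:
    - [0,0,0.003,0,0,0,1]
    - [0,0,0,0,0,0,1]
    - [0,0,0,0,0,0,-1]
    - [0,0,0,0,0,0,-1]
    - [0,0,0,0,0,0,-1]
    - [0,0,0,0,0,0,-1]
    - [0,0,0,0,0,0,-1]
    - [0,0,0,0,0,0,-1]
    - [0,0,0,0,0,0,-1]
    - [0,0,0,0,0,0,-1]

```text
clock: 18.02
eef_pos: [0.635, -0.1107, 0.0959]
tcp_rot: [1.0, -0.0, 0.0, 0.0]
force: [-0.7, -0.1, 0.3]
gripper_width: 0.0817
grip_force: 0.0
```

>>> carry_out:
  targets:
    - [0,0,0,0,0,0,-1]
    - [0,0,-0.04,0,0,0,-1]
    - [0,0,-0.1,0,0,0,-1]
    - [0,0,-0.12,0,0,0,-1]
    - [0,0,-0.12,0,0,0,-1]
    - [0,0,0,0,0,0,-1]
    - [0,0,0,0,0,0,-1]
    - [0,0,0,0,0,0,-1]
    - [0,0,0,0,0,0,-1]
    - [0,0,0,0,0,0,-1]

```text
clock: 18.85
eef_pos: [0.634, -0.1104, 0.208]
tcp_rot: [1.0, -0.0, -0.002, -0.001]
force: [0.2, -0.1, -0.1]
gripper_width: 0.094
grip_force: 0.0
```

Run:
```python
from h import *
s=st(); cal=get_calibration('wrist'); im=capture('wrist'); cv2.imwrite('pics/w8.png',im)
p=proj(cal,[[.634,-.109,.053],[.634,-.109,.091],[.634,-.109,.121]])
for q,r,z in zip(p,(.043,.029,.016),(.053,.091,.121)): print(q,circ(im,cal,q,r,z))
```

```text
18.85 [ 0.634  -0.1104  0.208 ] [[1.0, -0.001, -0.003], [-0.001, -1.0, 0.001], [-0.003, -0.001, -1.0]] [ 0.2 -0.1 -0.1] 0.094 0.0
[311.55108567 210.7809087 ] (array([ 0.63250662, -0.10963222]), np.float64(-8.269850028701968e-05), 14, 0.0001992859453867135)
[311.34995776 223.11535267] (array([ 0.65469975, -0.14681275]), np.float64(-0.0386966282051686), 3, 2.0816681711721685e-17)
[311.15367738 235.15251518] (array([ 0.64940621, -0.09736008]), np.float64(-0.020543299051900644), 3, 1.850371707708594e-17)
```

View pics/w8.png

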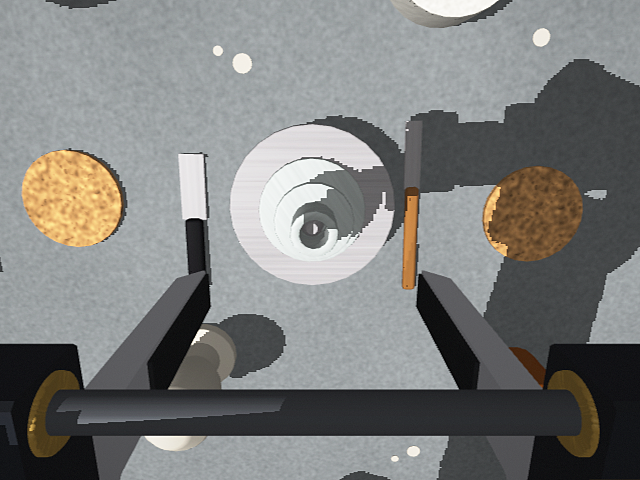

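The stack is seated: the spigot tip is inside the narrow hub at (314,229). Next is the jar.

>>> carry_out:
  targets:
    - [-0.08,0.084,0,0,0,0,-1]
    - [-0.09,0.095,0,0,0,0,-1]
    - [-0.09,0.095,0,0,0,0,-1]
    - [-0.09,0.095,0,0,0,0,-1]
    - [-0.09,0.095,0,0,0,0,-1]
    - [-0.09,0.095,0,0,0,0,-1]
    - [-0.09,0.095,0,0,0,0,-1]
    - [0,0,0,0,0,0,-1]
    - [0,0,0,0,0,0,-1]
    - [0,0,0,0,0,0,-1]

```text
clock: 19.73
eef_pos: [0.4488, -0.3064, 0.2093]
tcp_rot: [1.0, -0.001, -0.0, -0.001]
force: [0.1, 0.7, 0.1]
gripper_width: 0.0935
grip_force: 0.0
```

Run:
```python
from h import *
s=st(); cal=get_calibration('wrist'); im=capture('wrist'); cv2.imwrite('pics/w9.png',im)
for r in nets.recognise('jar_mid','wrist')[:2]: print(r,onz(cal,r['at'],.05))
m=cv2.inRange(cv2.cvtColor(im,cv2.COLOR_BGR2HSV),(4,150,60),(16,255,255)); m[300:]=0; m[:120]=0; m[:,:200]=0; m[:,440:]=0; print(cv2.boundingRect(m))
p=proj(cal,[[.4545,-.312,.08]]); print(p)
for d in (-6,0,6): print(circ(im,cal,p[0]+[0,d],.024,.08))
cv2.imwrite('pics/c9.png',cv2.resize(im[110:260,220:420],None,fx=3,fy=3,interpolation=0))
```

```text
19.73 [ 0.4488 -0.3064  0.2093] [[1.0, -0.001, -0.001], [-0.001, -1.0, 0.001], [-0.001, -0.001, -1.0]] [0.1 0.7 0.1] 0.0935 0.0
(289, 166, 68, 55)
[[320.82337413 211.7284734 ]]
(array([ 0.45264098, -0.31364061]), np.float64(-0.0004713225684292321), 25, 0.00019295203216539806)
(array([ 0.4526433 , -0.31369929]), np.float64(-0.00041609581521324625), 25, 0.0001869264211513615)
(array([ 0.45275074, -0.31369588]), np.float64(-0.0005182755615386761), 26, 0.000152662191582308)
```

View pics/c9.png

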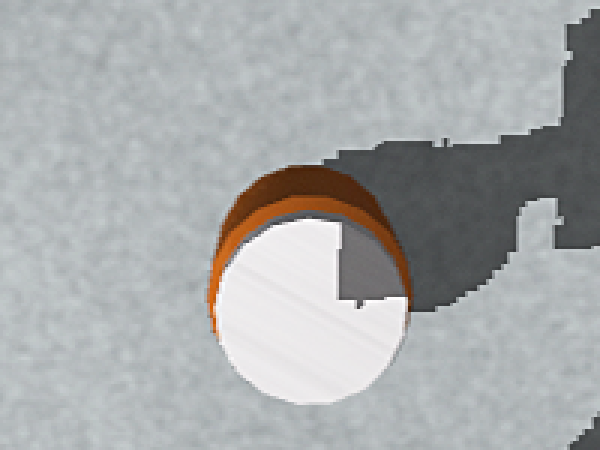

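The jar's lid centre is at crop (312,308), so the jar is at (0.4527,-0.3137).

>>> carry_out:
  targets:
    - [0.013,0.024,0,0,0,0,-1]
    - [0,0,0.1,0,0,0,-1]
    - [0,0,0.12,0,0,0,-1]
    - [0,0,0.12,0,0,0,-1]
    - [0,0,0.12,0,0,0,-1]
    - [0,0,0.1,0,0,0,-1]
    - [0,0,0.05,0,0,0,-1]
    - [0,0,0,0,0,0,-1]
    - [0,0,0,0,0,0,-1]
    - [0,0,0,0,0,0,1]

```text
clock: 20.67
eef_pos: [0.4541, -0.3147, 0.0283]
tcp_rot: [1.0, 0.0, 0.001, 0.001]
force: [-0.9, 0.0, 0.6]
gripper_width: 0.09
grip_force: 0.0
```

>>> carry_out:
  targets:
    - [0,0,0,0,0,0,1]
    - [0,0,0,0,0,0,1]
    - [0,0,0,0,0,0,1]
    - [0,0,0,0,0,0,1]
    - [0,0,0,0,0,0,1]
    - [0,0,0,0,0,0,1]
    - [0,0,0,0,0,0,1]
    - [0,0,0,0,0,0,1]
    - [0,0,0,0,0,0,1]
    - [0,0,0,0,0,0,1]

```text
clock: 21.5
eef_pos: [0.4528, -0.314, 0.0272]
tcp_rot: [1.0, -0.0, 0.0, 0.0]
force: [-1.0, 1.1, 4.8]
gripper_width: 0.0534
grip_force: 25.0
```

>>> carry_out:
  targets:
    - [0,0,-0.06,0,0,0,1]
    - [0,0,-0.12,0,0,0,1]
    - [0,0,-0.13,0,0,0,1]
    - [0,0,-0.13,0,0,0,1]
    - [0,0,-0.13,0,0,0,1]
    - [0,0,-0.13,0,0,0,1]
    - [0.029,-0.116,0,0,0,0,1]
    - [0.029,-0.116,0,0,0,0,1]
    - [0.029,-0.116,0,0,0,0,1]
    - [0.029,-0.116,0,0,0,0,1]

```text
clock: 22.33
eef_pos: [0.4874, -0.1733, 0.2361]
tcp_rot: [1.0, -0.001, -0.0, -0.0]
force: [1.1, -0.6, -2.1]
gripper_width: 0.0532
grip_force: 25.0
```

>>> carry_out:
  targets:
    - [0.029,-0.116,0,0,0,0,1]
    - [0.029,-0.116,0,0,0,0,1]
    - [0.029,-0.116,0,0,0,0,1]
    - [0.029,-0.116,0,0,0,0,1]
    - [0.029,-0.116,0,0,0,0,1]
    - [0.029,-0.116,0,0,0,0,1]
    - [0.029,-0.116,0,0,0,0,1]
    - [0.029,-0.116,0,0,0,0,1]
    - [0.029,-0.116,0,0,0,0,1]
    - [0.029,-0.116,0,0,0,0,1]

```text
clock: 23.17
eef_pos: [0.5746, 0.1749, 0.2356]
tcp_rot: [1.0, -0.0, -0.001, 0.0]
force: [0.5, 0.2, -1.4]
gripper_width: 0.0531
grip_force: 25.0
```

>>> carry_out:
  targets:
    - [0.029,-0.116,0,0,0,0,1]
    - [0.029,-0.116,0,0,0,0,1]
    - [0.029,-0.116,0,0,0,0,1]
    - [0.029,-0.116,0,0,0,0,1]
    - [0,0,0,0,0,0,1]
    - [0,0,0,0,0,0,1]
    - [0,0,0,0,0,0,1]
    - [0,0,0,0,0,0,1]
    - [0,0,0,0,0,0,1]
    - [0,0,0,0,0,0,1]

```text
clock: 24.0
eef_pos: [0.6099, 0.3113, 0.2371]
tcp_rot: [1.0, -0.001, 0.0, -0.0]
force: [-0.4, -0.2, -3.2]
gripper_width: 0.0535
grip_force: 25.0
```

Run:
```python
from h import *
s=st(); cal=get_calibration('wrist'); im=capture('wrist'); cv2.imwrite('pics/w10.png',im)
print(circ(im,cal,proj(cal,[[.61,.312,.006]])[0],.045,.006), circ(im,cal,proj(cal,[[.6335,.109,.006]])[0],.045,.006))
m=cv2.inRange(cv2.cvtColor(im,cv2.COLOR_BGR2HSV),(5,90,110),(25,255,255))
for c in cv2.findContours(m,0,2)[0]:
  if cv2.contourArea(c)>800: print(cv2.boundingRect(c))
```

```text
24.0 [0.6099 0.3113 0.2371] [[1.0, -0.002, 0.0], [-0.002, -1.0, 0.0], [0.0, -0.0, -1.0]] [-0.4 -0.2 -3.2] 0.0535 24.99961181427352
(array([0.60979567, 0.3107994 ]), np.float64(-0.0012765225415951275), 25, 0.0001847413704508667) (array([0.63242178, 0.11441658]), np.float64(0.0), 0, nan)
(242, 232, 134, 105)
(267, 147, 93, 84)
(476, 121, 95, 94)
(16, 107, 28, 200)
  return _methods._mean(a, axis=axis, dtype=dtype,
  ret = ret.dtype.type(ret / rcount)
h.py:28: RuntimeWarning: Mean of empty slice.
  return c,s[2],int(w.sum()),float(np.abs(res[w]).mean())
```

View pics/w10.png

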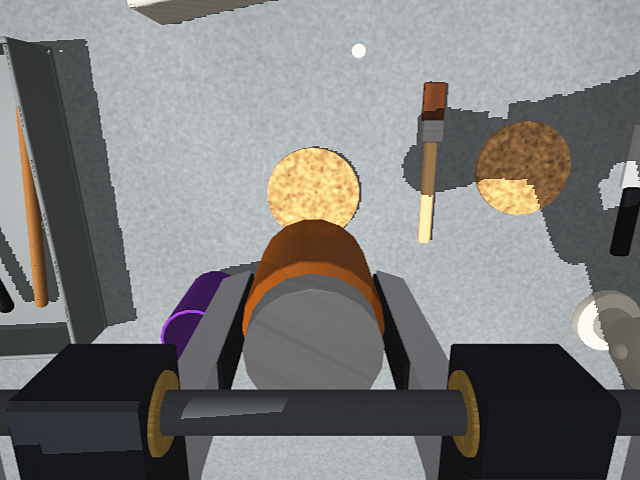

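The jar is held upright above the left pad at (314,190), centred within 1 mm.

>>> carry_out:
  targets:
    - [0,0,0.08,0,0,0,1]
    - [0,0,0.12,0,0,0,1]
    - [0,0,0.12,0,0,0,1]
    - [0,0,0.12,0,0,0,1]
    - [0,0,0.1,0,0,0,1]
    - [0,0,0.06,0,0,0,1]
    - [0,0,0.04,0,0,0,1]
    - [0,0,0.02,0,0,0,1]
    - [0,0,0,0,0,0,1]
    - [0,0,0,0,0,0,1]

```text
clock: 24.88
eef_pos: [0.611, 0.3125, 0.0404]
tcp_rot: [1.0, -0.001, 0.001, -0.0]
force: [-0.3, 0.5, -2.3]
gripper_width: 0.0531
grip_force: 25.0
```

>>> carry_out:
  targets:
    - [0,0,0.008,0,0,0,1]
    - [0,0,0.006,0,0,0,1]
    - [0,0,0.004,0,0,0,1]
    - [0,0,0,0,0,0,1]
    - [0,0,0,0,0,0,1]
    - [0,0,0,0,0,0,1]
    - [0,0,0,0,0,0,1]
    - [0,0,0,0,0,0,1]
    - [0,0,0,0,0,0,1]
    - [0,0,0,0,0,0,1]

```text
clock: 25.72
eef_pos: [0.6099, 0.3123, 0.0335]
tcp_rot: [1.0, -0.0, -0.0, 0.0]
force: [0.1, 0.3, -1.4]
gripper_width: 0.0534
grip_force: 25.0
```

>>> carry_out:
  targets:
    - [0,0,0.003,0,0,0,1]
    - [0,0,0,0,0,0,1]
    - [0,0,0,0,0,0,-1]
    - [0,0,0,0,0,0,-1]
    - [0,0,0,0,0,0,-1]
    - [0,0,0,0,0,0,-1]
    - [0,0,0,0,0,0,-1]
    - [0,0,0,0,0,0,-1]
    - [0,0,0,0,0,0,-1]
    - [0,0,0,0,0,0,-1]

```text
clock: 26.55
eef_pos: [0.6099, 0.3123, 0.0326]
tcp_rot: [1.0, -0.0, 0.0, -0.0]
force: [0.9, 0.5, -0.3]
gripper_width: 0.0938
grip_force: 0.0
```

>>> carry_out:
  targets:
    - [0,0,-0.05,0,0,0,-1]
    - [0,0,-0.11,0,0,0,-1]
    - [0,0,-0.12,0,0,0,-1]
    - [0,0,-0.12,0,0,0,-1]
    - [0,0,-0.12,0,0,0,-1]
    - [0,0,-0.11,0,0,0,-1]
    - [-0.12,0,0,0,0,0,-1]
    - [-0.12,0,0,0,0,0,-1]
    - [-0.12,0,0,0,0,0,-1]
    - [-0.12,0,0,0,0,0,-1]

```text
clock: 27.38
eef_pos: [0.4645, 0.3123, 0.2229]
tcp_rot: [1.0, -0.001, 0.001, -0.0]
force: [-0.5, 1.0, -0.2]
gripper_width: 0.0939
grip_force: 0.0
```

>>> carry_out:
  targets:
    - [-0.1,0,0,0,0,0,-1]
    - [0,0,0,0,0,0,-1]
    - [0,0,0,0,0,0,-1]
    - [0,0,0,0,0,0,-1]
    - [0,0,0,0,0,0,-1]
    - [0,0,0,0,0,0,-1]
    - [0,0,0,0,0,0,-1]
    - [0,0,0,0,0,0,-1]
    - [0,0,0,0,0,0,-1]
    - [0,0,0,0,0,0,-1]

```text
clock: 28.22
eef_pos: [0.436, 0.3124, 0.2214]
tcp_rot: [1.0, -0.001, -0.0, 0.0]
force: [-0.6, -0.6, -0.1]
gripper_width: 0.0939
grip_force: 0.0
```

Run:
```python
from h import *
s=st(); cal=get_calibration('wrist'); im=capture('wrist'); cv2.imwrite('pics/w11.png',im)
p=proj(cal,[[.434,.3105,.09]])[0]; print(p)
for d in (-8,0,8): print(circ(im,cal,p+[0,d],.029,.09))
```

```text
28.22 [0.436  0.3124 0.2214] [[1.0, -0.001, -0.0], [-0.001, -1.0, -0.0], [-0.0, 0.0, -1.0]] [-0.6 -0.6 -0.1] 0.0939 0.0
[315.56757687 221.15811135]
(array([0.4350028 , 0.31176684]), np.float64(-0.0019323702663967492), 49, 0.0003539996103578121)
(array([0.43506367, 0.31173274]), np.float64(-0.00190005034703364), 50, 0.00039618540925213475)
(array([0.43481015, 0.31167838]), np.float64(-0.002003721564112225), 45, 0.0003088650214877293)
```

View pics/w11.png

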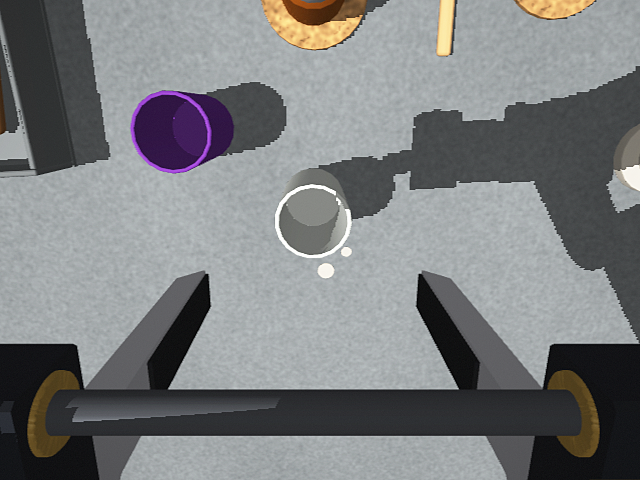

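The white beaker rim is at (313,221), giving (0.435,0.312), and the purple look-alike at (175,130) is clear of the fingers. I'll grip the beaker gently.

>>> carry_out:
  newtons: 12
  targets:
    - [-0.003,0.002,0.08,0,0,0,-1]
    - [0,0,0.12,0,0,0,-1]
    - [0,0,0.12,0,0,0,-1]
    - [0,0,0.12,0,0,0,-1]
    - [0,0,0.12,0,0,0,-1]
    - [0,0,0.06,0,0,0,-1]
    - [0,0,0,0,0,0,-1]
    - [0,0,0,0,0,0,-1]
    - [0,0,0,0,0,0,1]
    - [0,0,0,0,0,0,1]

```text
clock: 29.1
eef_pos: [0.4367, 0.3127, 0.0379]
tcp_rot: [1.0, -0.0, 0.002, -0.001]
force: [0.0, 1.2, -0.1]
gripper_width: 0.084
grip_force: 0.0
```

>>> carry_out:
  targets:
    - [0,0,0,0,0,0,1]
    - [0,0,0,0,0,0,1]
    - [0,0,0,0,0,0,1]
    - [0,0,0,0,0,0,1]
    - [0,0,0,0,0,0,1]
    - [0,0,0,0,0,0,1]
    - [0,0,0,0,0,0,1]
    - [0,0,0,0,0,0,1]
    - [0,0,0,0,0,0,1]
    - [0,0,0,0,0,0,1]

```text
clock: 29.93
eef_pos: [0.4353, 0.3121, 0.0362]
tcp_rot: [1.0, -0.0, 0.0, -0.0]
force: [-0.4, -0.4, 5.2]
gripper_width: 0.0584
grip_force: 12.0
```

>>> carry_out:
  targets:
    - [0,0,-0.06,0,0,0,1]
    - [0,0,-0.1,0,0,0,1]
    - [0,0,-0.1,0,0,0,1]
    - [0,0,-0.1,0,0,0,1]
    - [0,0,-0.08,0,0,0,1]
    - [0.06,0.061,0,0,0,0,1]
    - [0.08,0.082,0,0,0,0,1]
    - [0.08,0.082,0,0,0,0,1]
    - [0.08,0.082,0,0,0,0,1]
    - [0.08,0.082,0,0,0,0,1]

```text
clock: 30.77
eef_pos: [0.5492, 0.1937, 0.1668]
tcp_rot: [1.0, -0.0, -0.001, 0.0]
force: [0.6, 0.6, -0.8]
gripper_width: 0.0585
grip_force: 12.0
```

>>> carry_out:
  targets:
    - [0.08,0.082,0,0,0,0,1]
    - [0.08,0.082,0,0,0,0,1]
    - [0.08,0.082,0,0,0,0,1]
    - [0.041,0.042,0,0,0,0,1]
    - [0,0,0,0,0,0,1]
    - [0,0,0,0,0,0,1]
    - [0,0,0,0,0,0,1]
    - [0,0,0,0,0,0,1]
    - [0,0,0,0,0,0,1]
    - [0,0,0,0,0,0,1]

```text
clock: 31.6
eef_pos: [0.6325, 0.1095, 0.1677]
tcp_rot: [1.0, 0.0, -0.0, -0.0]
force: [-0.2, -1.0, -0.6]
gripper_width: 0.0581
grip_force: 12.0
```

Run:
```python
from h import *
s=st(); cal=get_calibration('wrist'); im=capture('wrist'); cv2.imwrite('pics/w12.png',im)
print(circ(im,cal,proj(cal,[[.6335,.109,.006]])[0],.045,.006)); z=s['eef_pos'][2]+.054
print(circ(im,cal,proj(cal,[[*s['eef_pos'][:2],z]])[0],.029,z))
```

```text
31.6 [0.6325 0.1095 0.1677] [[1.0, 0.0, -0.0], [0.0, -1.0, 0.0], [-0.0, -0.0, -1.0]] [-0.2 -1.  -0.6] 0.0581 11.999825416132808
(array([0.63369317, 0.10927362]), np.float64(-0.0012253900198115507), 21, 0.000205832157558514)
(array([0.63001532, 0.10953393]), np.float64(6.467424030681635e-05), 26, 0.0003736973670104537)
```

View pics/w12.png

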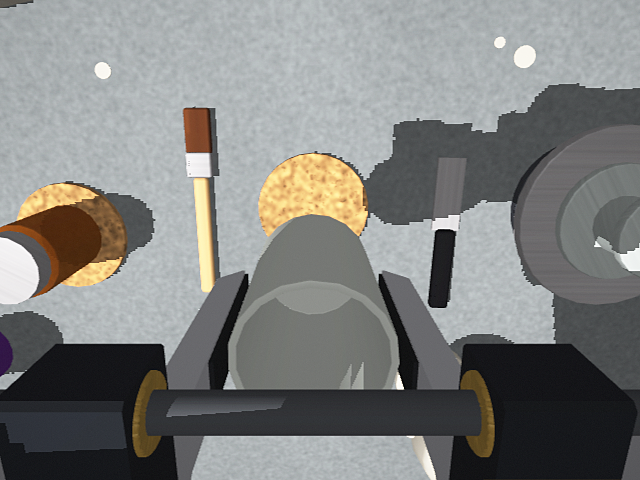

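The beaker is upright above the middle pad at (313,207), with the jar standing on the left pad.

>>> carry_out:
  targets:
    - [0.007,0,0.05,0,0,0,1]
    - [0,0,0.08,0,0,0,1]
    - [0,0,0.08,0,0,0,1]
    - [0,0,0.08,0,0,0,1]
    - [0,0,0.06,0,0,0,1]
    - [0,0,0.03,0,0,0,1]
    - [0,0,0.02,0,0,0,1]
    - [0,0,0,0,0,0,1]
    - [0,0,0,0,0,0,1]
    - [0,0,0,0,0,0,1]

```text
clock: 32.48
eef_pos: [0.6363, 0.1086, 0.0491]
tcp_rot: [1.0, -0.0, 0.001, 0.0]
force: [-0.2, -0.7, -0.0]
gripper_width: 0.0583
grip_force: 12.0
```

>>> carry_out:
  targets:
    - [0,0,0.008,0,0,0,1]
    - [0,0,0.006,0,0,0,1]
    - [0,0,0.004,0,0,0,1]
    - [0,0,0.002,0,0,0,1]
    - [0,0,0,0,0,0,1]
    - [0,0,0,0,0,0,1]
    - [0,0,0,0,0,0,1]
    - [0,0,0,0,0,0,1]
    - [0,0,0,0,0,0,1]
    - [0,0,0,0,0,0,1]

```text
clock: 33.32
eef_pos: [0.6354, 0.1086, 0.0422]
tcp_rot: [1.0, -0.0, 0.0, 0.0]
force: [-2.9, 0.1, 5.2]
gripper_width: 0.0583
grip_force: 12.0
```

Force shows contact with the pad. I'll release and lift.

>>> carry_out:
  targets:
    - [0,0,0,0,0,0,-1]
    - [0,0,0,0,0,0,-1]
    - [0,0,0,0,0,0,-1]
    - [0,0,0,0,0,0,-1]
    - [0,0,0,0,0,0,-1]
    - [0,0,0,0,0,0,-1]
    - [0,0,0,0,0,0,-1]
    - [0,0,0,0,0,0,-1]
    - [0,0,0,0,0,0,-1]
    - [0,0,0,0,0,0,-1]

```text
clock: 34.15
eef_pos: [0.6352, 0.1086, 0.0416]
tcp_rot: [1.0, -0.0, 0.0, -0.0]
force: [0.1, -0.7, -0.8]
gripper_width: 0.0939
grip_force: 0.0
```

>>> carry_out:
  targets:
    - [0,0,-0.05,0,0,0,-1]
    - [0,0,-0.11,0,0,0,-1]
    - [0,0,-0.12,0,0,0,-1]
    - [0,0,-0.12,0,0,0,-1]
    - [0,0,-0.12,0,0,0,-1]
    - [0,0,-0.1,0,0,0,-1]
    - [0,0,0,0,0,0,-1]
    - [0,0,0,0,0,0,-1]
    - [0,0,0,0,0,0,-1]
    - [0,0,0,0,0,0,-1]

```text
clock: 34.98
eef_pos: [0.634, 0.1086, 0.2256]
tcp_rot: [1.0, -0.0, -0.002, -0.0]
force: [0.3, -0.5, -0.4]
gripper_width: 0.0939
grip_force: 0.0
```

Run:
```python
from h import *
s=st(); cal=get_calibration('wrist'); im=capture('wrist')
p=proj(cal,[[.634,.109,.096]])[0]; print(p,circ(im,cal,p,.029,.096)); cv2.imwrite('pics/w13.png',im)
cv2.imwrite('pics/s13.png',capture('scene'))
```

```text
34.98 [0.634  0.1086 0.2256] [[1.0, -0.001, -0.004], [-0.001, -1.0, 0.0], [-0.004, -0.0, -1.0]] [ 0.3 -0.5 -0.4] 0.0939 0.0
[312.50785422 218.64323799] (array([0.6350915 , 0.10818514]), np.float64(-0.002083091052497078), 46, 0.00036288721663499407)
```

View pics/s13.png

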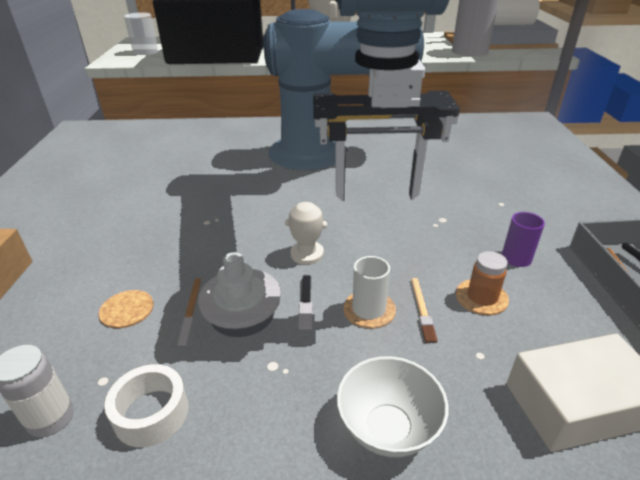

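The scene shows the stack seated at (235,280), the beaker on the middle pad at (371,290), and the jar on the left pad at (487,280). The head has not moved, at (307,230), and the arm is clear.

```bash
python3 -c "
from rig import bot
print(bot.hand_in())"
```

```text
the job is handed in; nothing more can be done
None
```

The job is handed in, with no verdict shown: both collars are on the spigot (wide below, narrow on top), the beaker is on the middle pad, the jar is on the left pad, the plaster head was not touched, and everything is released.

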